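Refit the slicer's cover plate over its locating pin

ROBOT

A 6-joint arm with a two-finger parallel gripper is mounted at the origin on the work surface. World frame = base frame: x ahead of the robot, y to its left, z up, the work surface at z = 0. Lengths are in m, angles in rad, forces in N, time in s.
With the tool pointing down it reaches from about 0.375 to 0.75 m from the base axis. Payload 9 kg.
Tool frame: the origin (TCP) lies between the finger pads; the fingertips stand 8 mm ahead of it and the grasp point (between the pads) lies 11 mm behind it (ctrl.nose_length is the z of the fingertips in the tool frame, in m); z points along the fingers, x is the direction in which the jaws open and shut, and the axes are right-handed (so a half turn about z gives the same grasp; the last joint's range is limited). The gripper opens to 85 mm and grips with 20 to 120 N. Pads are 22 mm wide; open, the fingers measure 114 mm over their backs; the gripper's body (76 mm by 85 mm) begins 54 mm behind the grasp point. The pads swing forward as they close: fully open they stand 13 mm farther back than shut.
Start: joints at [0.987, 0.104, 0.097, 1.564, 0, 1.353], TCP at [0.215, 0.56, 0.239] pointing down, gripper open.
Joint ranges: [-2.99, 2.99], [-0.84, 1.86], [-1.1, 1.16], [-1.84, 2.11], [-1.51, 1.56], [-3.14, 3.14]. Speed limits (rad/s): [2.22, 2.22, 2.57, 3.14, 3.14, 3.14].

INTERFACE

Orientations are given as a rotation vector (axis times angle).
In Python, from bench import readout, grab_frame, ctrl, recognise, masks_of, landmark_of gives the robot as it stands.
- The arm moves only by the tool jog_arm, never from a script. Its argument "moves" is a list that holds one entry, the list of rows, each a list of 5 numbers: the shift along the tool's x, y, z in cm, then the turn about the tool's z in rad, then the closure in counts, from 0 (fully open) to 255 (shut). A call has 1 to 8 rows; each row shifts and turns the commanded pose from where the row before left it, along the tool's axes as they then stand; what a row does not reach is not made up. A row lasts 1/10 s, in which the tool goes at most 50 mm and 8.59 degrees, less where a joint would pass 70% of its speed; a pose out of reach is approached as far as the arm can. A call is refused whole if a number of a shift passes 5 or a number of a turn 0.15, either way. A call with a gripper value outside its range is refused whole. The fingers move at their own pace and stop on an object; the grip force is fixed at half the most. Time passes only in rows, so rows that do not move let the fingers close. It gives the time, the measured TCP pose, the force and the opening at its end, in the units of the state.
- readout.read_state(): the state, without advancing time (a new reading comes with each control period).
- grab_frame(name): name is "scene" or "top" or "wrist"; returns a dict with "image" (384x512x3 uint8, red, green, blue), "vertical_fov" (degrees; the focal length in pixels is half the picture's height over the tangent of half this angle, whatever the lens; pixels are square), "cx", "cy" (the principal point, pixels), "eye" and "attitude" of the camera in the world. Camera axes: x right, y down, z forward; pixel columns grow to the right and rows downward; lengths in m; the calibration is good to about 2 mm. A picture is of the moment at which its call begins. There is no depth.
- ctrl.sign_off(): hands the job in, once; it reports no verdict.
Trained networks look in a picture, given as the dict that the camera call returned (one of the last four; its "shot" number tells which), for a name from the list of things; names that differ only in an ending like _2 or _b are one class to them, and where a whole thing is asked for, a point or a joint stands for the part that bears it (a point fixed in the world has none). Each returns a list of dicts, best first, with "p" (0 to 1); they miss things now and then, are a little off and sometimes report something else, mostly with a low value. They report only what shows in the picture. A call takes as long as a camera call. They do not tell look-alikes from the thing itself.
- recognise(picture, target): "xy" ([column, row] in pixels, amid what is visible of it).
- masks_of(picture, target): "pixels" (384x512 bool, what is visible of it) and "xy" ([column, row] in pixels, amid what is visible of it).
- landmark_of(picture, target): "xy" ([column, row] in pixels: a listed point, or the origin of a listed thing).
The state is a dict: "clock": time; "q": joint angles; "joint_vel": joint speeds; "effort": joint torques, N m; "tcp_pos": TCP position; "eef_rot": TCP orientation; "ft_force": force on the tool from outside, world axes, zero at the start; "wrist_torque": the same for the moment, N m; "width": finger opening in m.
Only numpy, scipy, OpenCV 4.12 (cv2) and the standard library are available. Lean on these libraries where they do the work, as an engineer would, in place of code of your own. Each camera call takes 0.05 s, during which the arm holds its last target.

TASK

Close up the vegetable slicer with its loose cover plate: lift the plate by its grip bar and lay it gently on the deck along the back fence, its bar towards the black feed slot and its hole towards the upright pin but a little short of it, so that the plate rests propped on the pin. Then slide it lightly along the fence until the hole comes over the pin and the plate drops flat on the deck, and let go of it. Do not force or ram it against the fence or the pin, and leave the other things on the table where they are.

Things in the scene. Friction and masses are not known exactly. Their poses are not given: they have to be found in the camera images.
- deck (a point): Centre of the slicer's flat grey deck, on its surface, 50 mm above the table. The deck is 300 mm long along y (y = -150 to 150 mm), open at its front edge x = -85 mm, fenced at the back (+x); z is up. The black feed slot across it at y = -45 to -29 mm is flush and does not catch. The slicer does not move.
- fence (a point): Top of the front face of the steel fence along the back of the deck, at its middle: 48 mm to +x of the deck's centre, 20 mm above the deck. The fence runs along y over the whole 300 mm. The white motor housing behind it (17 to 117 mm to +x of here, y = -120 to 120 mm) rises 45 mm above the deck. Axes as the deck's.
- pin_slot (a point): Middle of the narrow flush slot on the deck (40 mm to +y of its centre) in which an upright round steel pin is clamped fast: 12 mm in diameter, 8 mm tall, bevelled top. The pin's axis is on the slot's line (48 mm from the fence) but anywhere within 30 mm of this point along y, different each time and not measured. Axes as the deck's.
- plate_grip (a point): Centre of the loose cover plate's grip bar: an upright steel block on the plate, 56 mm along x, 14 mm thick along y, 40 mm tall. This point is 26 mm above the plate's underside, 20 mm above its top face, on its centre line, 23 mm to -y of its middle. Axes are the plate's, z up.
- plate_mid (a point): Middle of the plain aluminium cover plate, half-way through its thickness: 200 mm long along y, 96 mm wide along x, 6 mm thick, about 0.35 kg with its bar. While its hole is off the pin, its +y end rides on top of the pin and its -y end on the deck, tilted 2 to 5 degrees; gripped fast it cannot drop, held loosely it falls by its weight. Sliding it takes up to 6 N.
- plate_hole (a point): Centre of the plate's round through hole, 15.5 mm in diameter, 3 mm above the underside, on the centre line, 45 mm to +y of the bar's centre, 78 mm from the plate's +y end. With a long edge on the fence it is in line with the pin; the play is 1.75 mm all round. The plate's +y must point as the deck's +y.
- tin: Round closed steel lunch tin, 120 mm across, 68 mm tall with its knob, loose; origin under its centre. Bystander.
- bowl: White bowl, 120 mm across, 50 mm tall, loose; origin under its centre. Bystander.
- jar: Glass jar with a cap, 56 mm across, 90 mm tall, loose; origin under its centre. Bystander.
- cup: Steel cup, 70 mm across, 80 mm tall, loose; origin under its centre. Bystander.
- ladle: Steel spoon, 180 mm long along its x, lying on the table; loose. Bystander.
Mind the look-alikes: they are no part of the job. Of the things that look like the part that bears plate_grip, take the one that is farthest to the robot's left at the start.

How it is judged:
By the outcome, as a careful person would: the job done as asked, in the order asked, and still so for the second after the job is handed in, with the robot touching nothing.
It also fails if it takes over 58 s, if anything falls off the work surface, if the arm or the gripper's body presses on something with over 40 N, if the wrist force passes 120 N, or if a joint passes its speed limit or range.

## Working session

There is one attempt and no reset: what is moved stays moved. The work goes in short steps, Python scripts to look and compute and a tool call to move; the robot and the scene stay as the last step left them, time stands still between calls to the robot, and variables do not carry over. Pictures are saved under pics/ and viewed, and the job is handed in when it is done.

Besides the shell and the picture viewer there is one more tool, called after "Call:" by a JSON object that holds its "name" and its "arguments". jog_arm: Moves the arm, as the interface text tells. Its arguments: {"type":"object","properties":{"moves":{"type":"array","items":{"type":"array","items":{"type":"array","items":{"type":"number"}}}}},"required":["moves"]}

```bash
ls; mkdir -p pics
cat > h.py <<'E'
import numpy as np, cv2
from bench import readout, grab_frame, ctrl, recognise, masks_of, landmark_of
from scipy.spatial.transform import Rotation as R
def K(p):
    f=p["image"].shape[0]/2/np.tan(np.radians(p["vertical_fov"])/2); return f,p["cx"],p["cy"]
def att(p):
    a=np.array(p["attitude"],float)
    return a if a.shape==(3,3) else (R.from_rotvec(a).as_matrix() if a.size==3 else R.from_quat(a).as_matrix())
def ray(p,xy):
    f,cx,cy=K(p); d=att(p)@np.array([(xy[0]-cx)/f,(xy[1]-cy)/f,1]); return np.array(p["eye"]),d/np.linalg.norm(d)
def onz(p,xy,z):
    o,d=ray(p,xy); return o+d*(z-o[2])/d[2]
def proj(p,X):
    f,cx,cy=K(p); c=att(p).T@(np.array(X)-p["eye"]); return np.array([cx+f*c[0]/c[2],cy+f*c[1]/c[2]])
def tri(l):
    A=np.zeros((3,3));b=np.zeros(3)
    for p,xy in l:
        o,d=ray(p,xy);M=np.eye(3)-np.outer(d,d);A+=M;b+=M@o
    return np.linalg.solve(A,b)
def save(p,n,crop=None,s=1):
    im=p["image"][:,:,::-1]
    if crop: im=im[crop[1]:crop[3],crop[0]:crop[2]]
    cv2.imwrite("pics/"+n,cv2.resize(im,None,fx=s,fy=s,interpolation=cv2.INTER_CUBIC))
E
python3 - <<'E'
from h import *
print(readout.read_state())
P={}
for n in ["scene","top","wrist"]:
    p=grab_frame(n);P[n]=p
    print(n,p["eye"],p["attitude"],p["vertical_fov"],p["cx"],p["cy"]); save(p,n+"0.png",s=1.5)
for n in ["scene","top","wrist"]:
    for t in ["deck","fence","pin_slot","plate_grip","plate_mid","plate_hole"]:
        print(n,t,[(np.round(d["xy"],1).tolist(),round(d["p"],2)) for d in landmark_of(P[n],t)])
E
```

```text
pics
{'clock': 0.0, 'q': array([ 9.87312929e-01,  1.04718886e-01,  9.64225040e-02,  1.56387476e+00,
       -2.65244536e-05,  1.35310085e+00]), 'joint_vel': array([-0.00114507,  0.00020611, -0.00034552, -0.00063395,  0.00057198,
       -0.00033887]), 'effort': array([-3.54974090e-04, -5.56933129e+01,  5.03646898e+01,  1.72353600e-02,
       -2.60018451e-04,  7.17955231e-06]), 'tcp_pos': array([0.21441968, 0.56002283, 0.2384851 ]), 'eef_rot': array([ 2.58797203e+00,  1.78005741e+00, -1.98564933e-03]), 'ft_force': array([ 0.59939575, -0.65202444, -0.01509719]), 'wrist_torque': array([-0.02411552, -0.0042546 ,  0.0170532 ]), 'width': 0.08535140897649157}
scene [ 0.98519385 -0.32094292  0.83960209] [-2.20930653 -1.2941823   0.42100431] 55.96133801232869 257.28851169316084 191.42069080658462
top [ 0.2861445  -0.02924725  1.62477055] [-2.12528244  2.18569722 -0.16036062] 42.73744472827622 250.1101906014055 194.2931943084175
wrist [0.14168164 0.58710184 0.37444774] [2.36759301 1.63062227 0.25196992] 67.06421681800134 252.50109130382285 191.2141032647147
scene deck [([279.9, 190.7], 0.81)]
scene fence [([284.5, 197.9], 0.97)]
scene pin_slot [([295.3, 185.2], 0.95), ([186.0, 195.3], 0.69)]
scene plate_grip [([139.8, 261.9], 0.72), ([86.2, 196.6], 0.59)]
scene plate_mid [([84.5, 211.9], 0.98), ([148.3, 259.8], 0.72)]
scene plate_hole [([85.3, 220.7], 0.98), ([159.2, 256.2], 0.96), ([278.4, 187.5], 0.49)]
top deck [([227.3, 195.4], 0.73), ([322.7, 139.0], 0.63)]
top fence [([231.3, 178.6], 0.7)]
top pin_slot [([215.1, 193.9], 0.58)]
top plate_grip [([377.0, 266.4], 0.74), ([353.5, 193.0], 0.57)]
top plate_mid [([378.0, 257.6], 0.86), ([340.9, 193.8], 0.74)]
top plate_hole [([337.9, 199.1], 0.6), ([378.2, 250.2], 0.6), ([350.9, 193.8], 0.34)]
wrist deck []
wrist fence []
wrist pin_slot []
wrist plate_grip []
wrist plate_mid []
wrist plate_hole []
```

View pics/scene0.png

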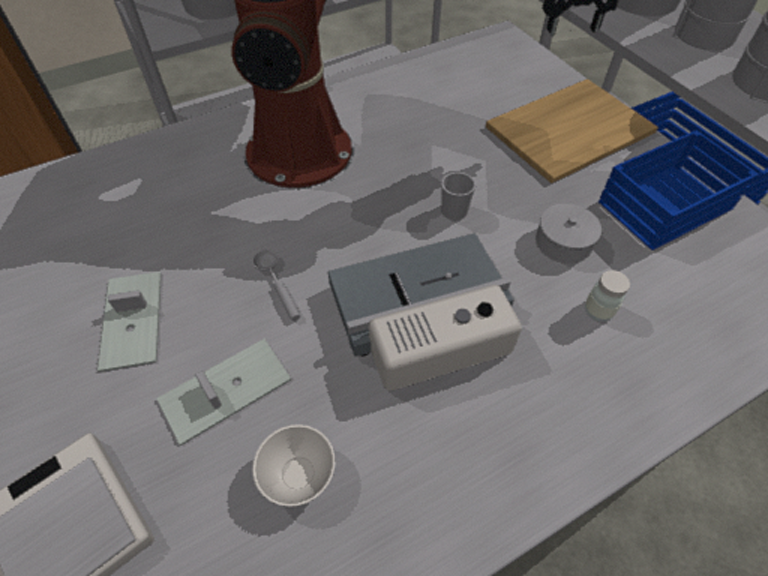

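View pics/top0.png

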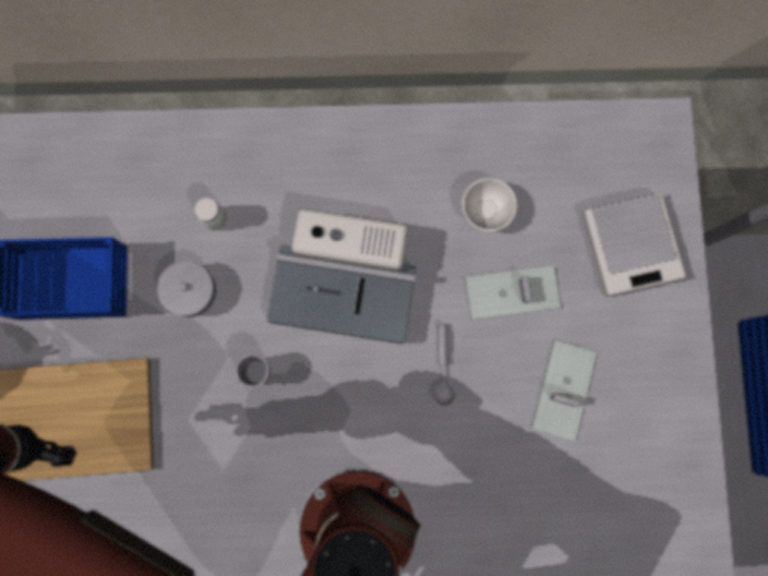

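View pics/wrist0.png

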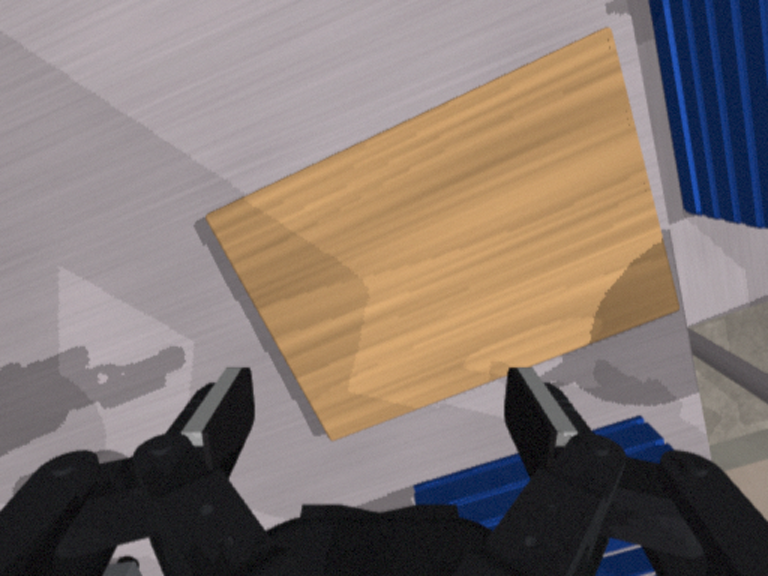

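The scene has two cover plates. A is at top (341,194) / scene (148,260), with its bar on the right and its hole on the left. B is at top (378,258) / scene (84,212). I read A as the larger-y one, so the farthest left. I'll measure both and check with an enlarged crop.

Run:
```python
from h import *
s=grab_frame("scene");t=grab_frame("top")
save(t,"topcrop.png",(160,120,420,310),3); save(s,"scenecrop.png",(60,140,370,320),2.5)
for nm,a,b in [("A grip",(139.8,261.9),(353.5,193)),("A mid",(148.3,259.8),(340.9,193.8)),("A hole",(159.2,256.2),(337.9,199.1)),
 ("B grip",(86.2,196.6),(377,266.4)),("B mid",(84.5,211.9),(378,257.6)),("B hole",(85.3,220.7),(378.2,250.2)),
 ("deck",(279.9,190.7),(227.3,195.4)),("fence",(284.5,197.9),(231.3,178.6)),("slot",(295.3,185.2),(215.1,193.9))]:
    X=tri([(s,a),(t,b)]); print(nm,np.round(X*1000,1),np.round(proj(s,X)-a,1),np.round(proj(t,X)-b,1))
for tt in ["tin","bowl","jar","cup","ladle"]:
    for p in (t,): print(tt,[(np.round(onz(p,d["xy"],0),3),round(d["p"],2)) for d in landmark_of(p,tt)][:1])
```

```text
A grip [ 503.7 -387.3   17.3] [-2.7  0.5] [-1.9 -0.3]
A mid [ 502.5 -358.3    1.5] [ 1.4 -0.3] [1.  0.2]
A hole [ 489.9 -341.3  -21.4] [-2.8  0.4] [-2.1 -0.4]
B grip [ 260.6 -447.3   39.5] [-1.2  0.2] [-1.  -0.1]
B mid [ 288.  -463.6   13.6] [ 0.5 -0.1] [0.4 0. ]
B hole [ 312.  -468.8    6.6] [ 0.9 -0.2] [0.7 0. ]
deck [502.7  24.   42. ] [-0.1  0. ] [-0.1 -0. ]
fence [550.9   7.6  78.5] [ 0.4 -0. ] [0.3 0.1]
slot [509.5  65.7  47.6] [-1.2  0.1] [-0.9 -0.5]
tin [(array([0.511, 0.359, 0.   ]), 0.89)]
bowl [(array([ 0.694, -0.308,  0.   ]), 0.58)]
jar [(array([0.684, 0.295, 0.   ]), 0.53)]
cup [(array([0.346, 0.218, 0.   ]), 0.69)]
ladle [(array([ 0.347, -0.196,  0.   ]), 0.77)]
```

View pics/topcrop.png

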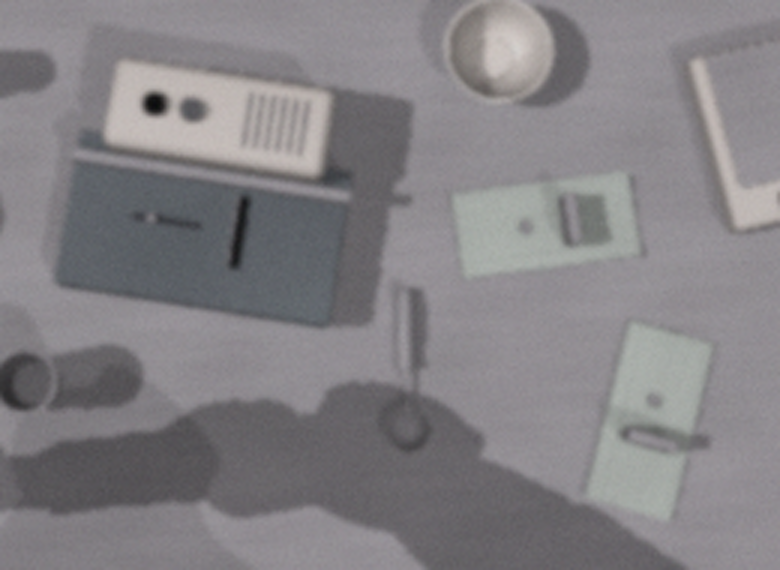

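View pics/scenecrop.png

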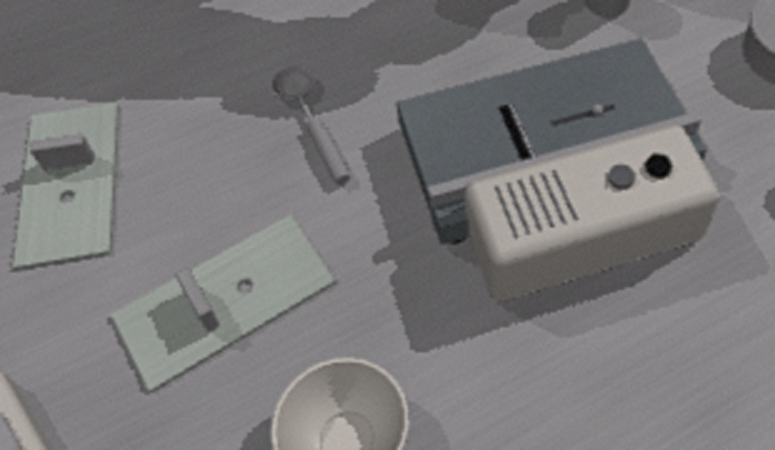

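```bash
cat >> h.py <<'E'
def yaw(st=None):
    st=st or readout.read_state(); x=R.from_rotvec(st["eef_rot"]).as_matrix()[:,0]; return np.arctan2(x[1],x[0])
def plan(target,tyaw=None,pos=None,st=None,maxstep=5,maxt=.15):
    """equal rows in tool axes; returns per-row numbers"""
    st=st or readout.read_state(); Rm=R.from_rotvec(st["eef_rot"]).as_matrix(); p=np.array(st["tcp_pos"])
    d=(np.array(target)-p)*100
    dy=0
    if tyaw is not None: dy=(tyaw-yaw(st)+np.pi/2)%np.pi-np.pi/2
    # tool z down: world yaw increase = negative turn about tool z
    print("TOTAL tool shift cm",np.round(Rm.T@d,2),"turn",round(-dy,4),"tool z",np.round(Rm[:,2],4))
    n=int(max(np.ceil(np.linalg.norm(d)/maxstep),np.ceil(abs(dy)/maxt),1))
    Rc=Rm.copy()
    for i in range(n):
        s=Rc.T@(d/n); print([*np.round(s,2).tolist(),round(-dy/n,3)]); Rc=Rc@R.from_rotvec([0,0,-dy/n]).as_matrix()
E
python3 - <<'E'
from h import *
st=readout.read_state(); print(R.from_rotvec(st["eef_rot"]).as_matrix().round(3), yaw(st))
t=grab_frame("top");s=grab_frame("scene")
c=lambda l:[onz(t,(x/3+160,y/3+120),z)for x,y,z in l]
A=c([(453,193,.006),(633,172,.006),(645,255,.006),(465,278,.006)]);print(np.round(A,4))
d=lambda a,b:np.degrees(np.arctan2(*(a-b)[[1,0]]))
print("plate +y dir",d(A[0],A[1]),d(A[3],A[2]),np.mean(A,0), [np.linalg.norm(A[i]-A[i-1]) for i in range(4)])
D=c([(56,285,.05),(327,325,.05),(80,150,.07),(350,182,.07)]);print(np.round(D,4),d(D[0],D[1]),d(D[2],D[3]))
print("pin",c([(150,216,.058)]))
E
```

```text
[[ 0.358  0.934  0.   ]
 [ 0.934 -0.358  0.   ]
 [ 0.     0.    -1.   ]] 1.2049985523121005
[[ 0.5372 -0.2556  0.006 ]
 [ 0.5554 -0.4581  0.006 ]
 [ 0.4618 -0.4656  0.006 ]
 [ 0.4417 -0.2645  0.006 ]]
plate +y dir 95.1562699580694 95.69686049964939 [ 0.49904275 -0.36093845  0.006     ] [np.float64(0.09584458014638811), np.float64(0.20333717146292832), np.float64(0.09394205366675469), np.float64(0.2020849609797362)]
[[ 0.4422  0.1812  0.05  ]
 [ 0.3912 -0.1079  0.05  ]
 [ 0.5848  0.1515  0.07  ]
 [ 0.5422 -0.1368  0.07  ]] 79.99445456113244 81.59551617801075
pin [array([0.51297103, 0.07863209, 0.058     ])]
```

Plate A's bar is at y ≈ -0.387 and B's at y ≈ -0.447, so A is farther left. The crop shows A's bar on its -y side and its hole on the +y side. On the way to it I'll stop over the deck to look.

Run:
```python
from h import *
plan([.50,.03,.25],1.405,maxstep=4.6)
```

```text
TOTAL tool shift cm [-39.31  45.62  -1.07] turn -0.2 tool z [ 1.e-04  1.e-04 -1.e+00]
[-2.81, 3.26, -0.08, np.float64(-0.014)]
[-2.85, 3.22, -0.08, np.float64(-0.014)]
[-2.9, 3.18, -0.08, np.float64(-0.014)]
[-2.95, 3.14, -0.08, np.float64(-0.014)]
[-2.99, 3.09, -0.08, np.float64(-0.014)]
[-3.03, 3.05, -0.08, np.float64(-0.014)]
[-3.08, 3.01, -0.08, np.float64(-0.014)]
[-3.12, 2.96, -0.08, np.float64(-0.014)]
[-3.16, 2.92, -0.08, np.float64(-0.014)]
[-3.2, 2.87, -0.08, np.float64(-0.014)]
[-3.24, 2.83, -0.08, np.float64(-0.014)]
[-3.28, 2.78, -0.08, np.float64(-0.014)]
[-3.32, 2.73, -0.08, np.float64(-0.014)]
[-3.36, 2.68, -0.08, np.float64(-0.014)]
```

Call:
{"name": "jog_arm", "arguments": {"moves": [[[-2.0,2.3,0,0,0],[-2.8,3.3,-0.1,0,0],[-2.8,3.3,-0.1,0,0],[-2.8,3.3,-0.1,0,0],[-2.8,3.3,-0.1,0,0],[-2.8,3.3,-0.1,0,0],[-2.8,3.3,-0.1,0,0],[-2.8,3.3,-0.1,0,0]]]}}

```text
clock: 2.3
tcp_pos: [0.3751, 0.2662, 0.2466]
eef_rot: [2.588, 1.781, 0.001]
ft_force: [0.5, 0.6, 1.0]
width: 0.0854
```

Call:
{"name": "jog_arm", "arguments": {"moves": [[[-2.8,3.3,-0.1,0,0],[-2.8,3.3,-0.1,0,0],[-2.8,3.2,-0.1,0,0],[-2.8,3.2,-0.1,0,0],[-2.8,3.2,0,0,0],[-2.8,3.2,0,-0.1,0],[-1.5,1.4,0,-0.1,0],[0,0,0,0,0]]]}}

```text
clock: 3.1
tcp_pos: [0.506, 0.0209, 0.2499]
eef_rot: [2.399, 2.029, -0.001]
ft_force: [-0.0, 0.0, -0.2]
width: 0.0851
```

Run:
```python
from h import *
import pickle
w=grab_frame("wrist"); save(w,"w1.png",s=1.5); pickle.dump(w,open("w1.pkl","wb"))
print(w["eye"],yaw())
for t in ["deck","fence","pin_slot"]:
    for d in landmark_of(w,t): print(t,np.round(d["xy"],1),round(d["p"],2),onz(w,d["xy"],.05).round(4))
```

```text
[0.42908016 0.03284664 0.38572841] 1.4020754134134201
fence [250.4 210.9] 0.59 [0.5598 0.008  0.05  ]
pin_slot [284.5 165.8] 0.67 [0.51   0.0574 0.05  ]
```

View pics/w1.png

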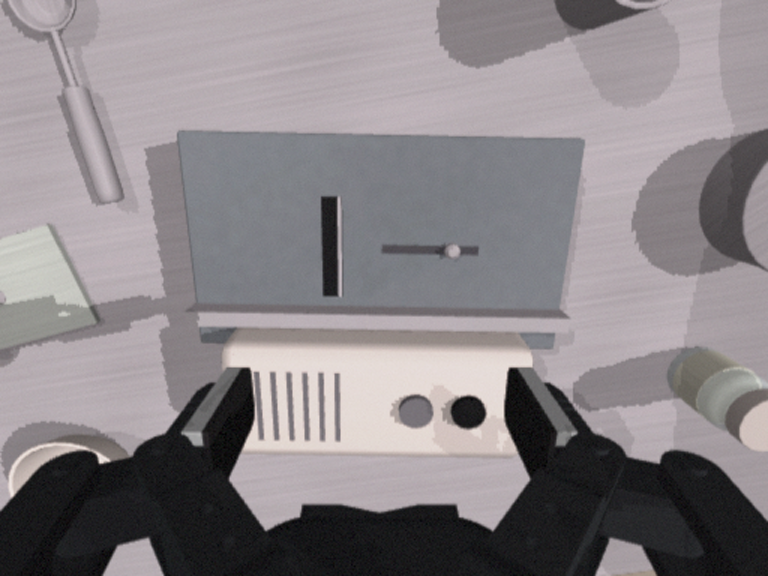

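Wrist view: the deck's front edge runs (120,87)–(389,93), the feed slot is at (221,164), the pin slot spans (255–319,166), and the pin is at (302,167), all in 1x pixels. Next I'll fit the edges to sub-pixel accuracy.

```bash
cat > fit.py <<'E'
from h import *
import pickle
w=pickle.load(open("w1.pkl","rb"))
g=cv2.GaussianBlur(cv2.cvtColor(w["image"],cv2.COLOR_RGB2GRAY).astype(float),(0,0),1.0)
def hedge(c0,c1,r_guess0,r_guess1,h=5,sgn=None):
    pts=[]
    for c in range(c0,c1,3):
        r=r_guess0+(r_guess1-r_guess0)*(c-c0)/(c1-c0); rr=np.arange(int(r-h),int(r+h)+1)
        d=np.gradient(g[:,c])[rr]; d=np.abs(d) if sgn is None else np.clip(sgn*d,0,None)
        k=d.argmax()
        if 0<k<len(d)-1 and d[k]>2:
            a,b,e=d[k-1],d[k],d[k+1]; pts.append((c,rr[k]+.5*(a-e)/(a-2*b+e)))
    pts=np.array(pts); 
    for _ in range(3):
        p=np.polyfit(pts[:,0],pts[:,1],1); r=abs(np.polyval(p,pts[:,0])-pts[:,1]); pts=pts[r<max(2*np.median(r),.15)]
    return p,len(pts),r.mean()
def rep(n,p,c0,c1,z):
    a=onz(w,(c0,np.polyval(p,c0)),z);b=onz(w,(c1,np.polyval(p,c1)),z)
    v=b-a; print(n,a.round(4),b.round(4),"dir",round(np.degrees(np.arctan2(v[1],v[0])),2))
    return a,b
E
python3 - <<'E'
from fit import *
save(w,"w1crop.png",(115,80,400,235),2.8)
p,n,r=hedge(128,382,87.5,92.3);print(p,n,r);F=rep("front",p,128,382,.05)
print(g[190:225,180].round(0)); print(g[190:225,340].round(0))
import cv2
for r in (165,166,167,168,169): print(r,g[r,290:315].round(0))
E
```

```text
[2.02789008e-02 8.37435073e+01] 63 0.06423374153282113
front [ 0.3941 -0.0993  0.05  ] [0.4451 0.1737 0.05  ] dir 79.41
[126. 126. 125. 126. 126. 126. 127. 127. 127. 126. 126. 124. 121. 115.
 111. 109. 110. 118. 136. 157. 172. 177. 179. 179. 179. 178. 176. 168.
 154. 141. 136. 136. 137. 138. 139.]
[130. 130. 130. 130. 131. 131. 131. 131. 132. 131. 130. 130. 131. 130.
 128. 122. 115. 110. 109. 110. 119. 139. 162. 174. 178. 178. 178. 178.
 177. 173. 164. 150. 139. 137. 137.]
165 [ 79.  76.  73.  70.  69.  72.  86. 107. 129. 145. 157. 165. 172. 175.
 171. 154. 125. 101.  89.  86.  85.  85.  85.  85.  85.]
166 [ 73.  69.  66.  63.  63.  70.  88. 112. 133. 151. 164. 171. 176. 179.
 176. 162. 132. 101.  84.  80.  79.  79.  79.  79.  78.]
167 [ 70.  66.  63.  61.  63.  72.  91. 113. 134. 154. 168. 175. 178. 179.
 176. 162. 134. 102.  84.  79.  79.  79.  79.  78.  78.]
168 [ 77.  72.  68.  66.  67.  74.  91. 111. 131. 152. 168. 175. 177. 176.
 171. 157. 130. 101.  87.  84.  84.  83.  83.  83.  82.]
169 [ 95.  91.  85.  79.  76.  81.  92. 108. 125. 146. 163. 171. 173. 170.
 164. 149. 126. 105.  96.  95.  96.  95.  95.  95.  93.]
```

View pics/w1crop.png

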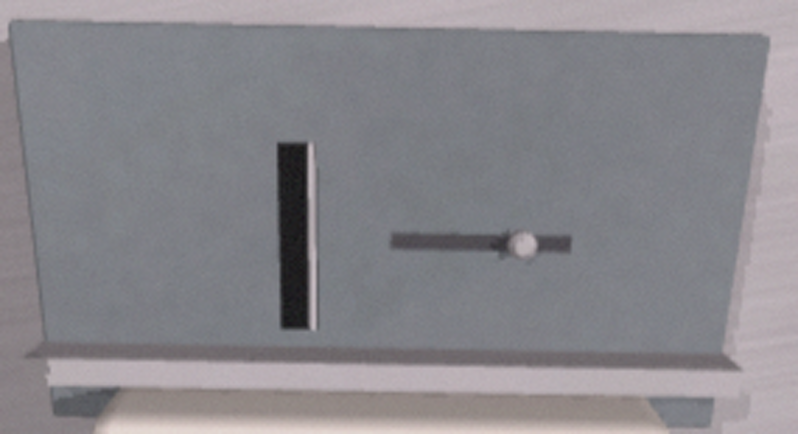

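```bash
cat >> fit.py <<'E'
def deckframe():
    p,_,r=hedge(128,382,87.5,92.3);F=rep("front z50",p,128,382,.05)
    p1,n,r=hedge(135,370,209,212.5,5,1);print(p1,n,r);T=rep("fence top z70",p1,135,370,.07)
    p2,n,r=hedge(135,370,203.5,207,4,-1);print(p2,n,r);B=rep("fence foot z50",p2,135,370,.05)
    return F,T,B
E
python3 - <<'E'
from fit import *
F,T,B=deckframe()
th=np.radians(np.mean([np.degrees(np.arctan2(*(b-a)[[1,0]])) for a,b in (F,T,B)])); u=np.array([np.cos(th),np.sin(th)]); n=np.array([u[1],-u[0]])
print(np.degrees(th))
for nm,(a,b) in dict(F=F,T=T,B=B).items(): print(nm,"n-coord",(a[:2]@n).round(4),(b[:2]@n).round(4))
pt=lambda x,y,z:onz(w,(115+x/2.8,80+y/2.8),z)
for nm,q in dict(slotL=pt(391,241,.05),slotR=pt(571,243,.05),pin=pt(523,243,.058),feed1=pt(278,235,.05),feed2=pt(308,235,.05),cornL=pt(10,22,.05),cornR=pt(769,37,.05)).items():
    print(nm,"n",round(q[:2]@n,4),"u",round(q[:2]@u,4),q.round(4))
E
```

```text
front z50 [ 0.3941 -0.0993  0.05  ] [0.4451 0.1737 0.05  ] dir 79.41
[1.75388985e-02 2.05241789e+02] 74 0.04967919323978841
fence top z70 [ 0.5258 -0.1225  0.07  ] [0.5761 0.1474 0.07  ] dir 79.46
[1.76974433e-02 1.99406337e+02] 65 0.06657713630069782
fence foot z50 [ 0.5246 -0.1301  0.05  ] [0.5776 0.1549 0.05  ] dir 79.45
79.4412579726737
F n-coord 0.4056 0.4057
T n-coord 0.5394 0.5393
B n-coord 0.5395 0.5395
slotL n 0.4918 u 0.1145 [0.5045 0.0225 0.05  ]
slotR n 0.4912 u 0.1907 [0.5179 0.0974 0.05  ]
pin n 0.4898 u 0.169 [0.5125 0.0764 0.058 ]
feed1 n 0.4901 u 0.0668 [ 0.4941 -0.0241  0.05  ]
feed2 n 0.4899 u 0.0795 [ 0.4962 -0.0116  0.05  ]
cornL n 0.4074 u -0.0359 [ 0.3939 -0.1099  0.05  ]
cornR n 0.4074 u 0.2609 [0.4483 0.1819 0.05  ]
```

Run:
```python
from h import *
plan([.525,-.375,.23],1.665,maxstep=4.6)
```

```text
TOTAL tool shift cm [-39.03   8.59   2.04] turn -0.2606 tool z [ 1.e-04  3.e-04 -1.e+00]
[-4.34, 0.95, 0.23, np.float64(-0.029)]
[-4.36, 0.83, 0.23, np.float64(-0.029)]
[-4.39, 0.7, 0.23, np.float64(-0.029)]
[-4.4, 0.58, 0.23, np.float64(-0.029)]
[-4.42, 0.45, 0.23, np.float64(-0.029)]
[-4.43, 0.32, 0.23, np.float64(-0.029)]
[-4.44, 0.19, 0.23, np.float64(-0.029)]
[-4.44, 0.06, 0.23, np.float64(-0.029)]
[-4.44, -0.07, 0.23, np.float64(-0.029)]
```

Call:
{"name": "jog_arm", "arguments": {"moves": [[[-3.3,0.7,0.1,0,0],[-4.2,0.9,0.2,0,0],[-4.2,0.9,0.3,0,0],[-4.2,0.9,0.3,0,0],[-4.2,0.9,0.3,0,0],[-4.2,0.9,0.3,0,0],[-4.2,0.9,0.3,0,0],[-4.2,0.9,0.2,0,0]]]}}

```text
clock: 4.1
tcp_pos: [0.5206, -0.3111, 0.2304]
eef_rot: [2.397, 2.03, 0.001]
ft_force: [1.3, 0.6, -0.3]
width: 0.0853
```

Call:
{"name": "jog_arm", "arguments": {"moves": [[[-4.2,0.9,0,0,0],[-2.1,0.7,0,-0.13,0],[0,0,0,-0.13,0],[0,0,0,0,0]]]}}

```text
clock: 4.5
tcp_pos: [0.526, -0.375, 0.2302]
eef_rot: [-2.112, -2.325, -0.0]
ft_force: [0.2, 0.2, -0.3]
width: 0.0854
```

Run:
```python
from h import *
import pickle
w=grab_frame("wrist"); save(w,"w2.png",s=1.5); pickle.dump(w,open("w2.pkl","wb"))
print(w["eye"],np.degrees(yaw()),readout.read_state()["tcp_pos"])
for t in ["plate_grip","plate_mid","plate_hole"]:
    for d in landmark_of(w,t): print(t,np.round(d["xy"],1),round(d["p"],2),onz(w,d["xy"],dict(plate_grip=.026,plate_mid=.003,plate_hole=.003)[t]).round(4))
```

```text
[ 0.44832766 -0.38358191  0.36597203] 95.26190534170841 [ 0.52604333 -0.37453797  0.23038053]
plate_grip [250.7 145.2] 0.88 [ 0.5003 -0.3806  0.026 ]
plate_mid [270.9 148. ] 0.88 [ 0.5049 -0.3549  0.003 ]
plate_hole [283.1 144.4] 0.81 [ 0.4989 -0.3402  0.003 ]
```

View pics/w2.png

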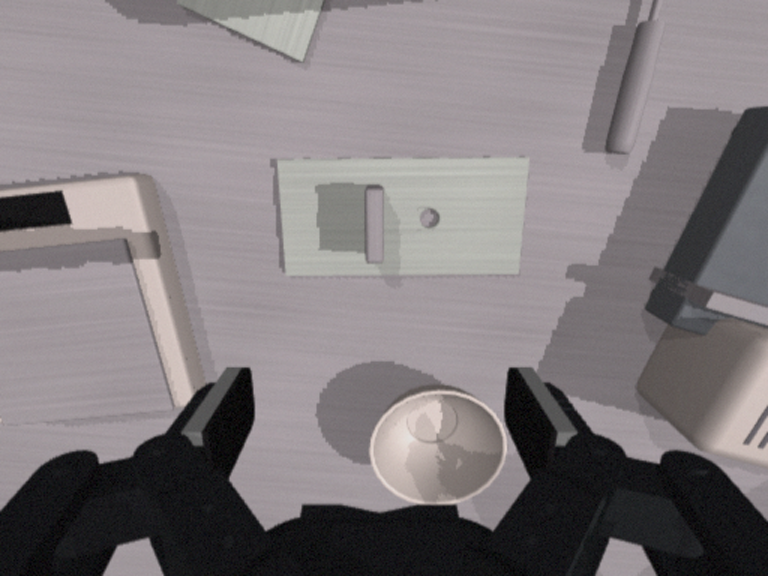

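Wrist view: plate A's corners are at (185,105), (352,105), (347,183) and (190,183). The bar is at (249,149) and the hole at (286,145). The edges are level in the picture, so the yaw already matches.

Run:
```python
from h import *
import fit,pickle
w=pickle.load(open("w2.pkl","rb")); fit.w=w
fit.g=cv2.GaussianBlur(cv2.cvtColor(w["image"],cv2.COLOR_RGB2GRAY).astype(float),(0,0),1.0)
p,n,r=fit.hedge(195,345,105.3,105);print(n,r);a=fit.rep("back-x edge",p,195,345,.006)
p,n,r=fit.hedge(198,340,183,183);print(n,r);b=fit.rep("+x edge",p,198,340,.006)
th=np.radians(95.3);u=np.array([np.cos(th),np.sin(th)]);nn=np.array([u[1],-u[0]])
print([x[:2]@nn for x in (*a,*b)])
for c,z in (((249.5,149),.046),((286,145),.006)):
    X=onz(w,c,z);print(X,X[:2]@nn,X[:2]@u)
# width check in v (columns) of bar top
save(w,"w2crop.png",(175,95,365,195),4)
# two-view height of grip
t=grab_frame("top"); 
for d in landmark_of(t,"plate_grip")[:3]: print(d["xy"],d["p"],tri([(w,(250.7,145.2)),(t,d["xy"])]))
```

```text
33 0.11239287566910537
back-x edge [ 0.464 -0.451  0.006] [ 0.4448 -0.2732  0.006 ] dir 96.19
44 0.05675191674390137
+x edge [ 0.5586 -0.4436  0.006 ] [ 0.5394 -0.2612  0.006 ] dir 96.03
[np.float64(0.4203981619090838), np.float64(0.4176170034856553), np.float64(0.5152798403017083), np.float64(0.5129508995604292)]
[ 0.50158528 -0.38173221  0.046     ] 0.46418001868987857 -0.4264319201060423
[ 0.49891199 -0.33687698  0.006     ] 0.4656614629779273 -0.3815215245236892
[377.1, 269.1] 0.57 [ 0.33520771 -0.34083035  0.63177564]
```

View pics/w2crop.png

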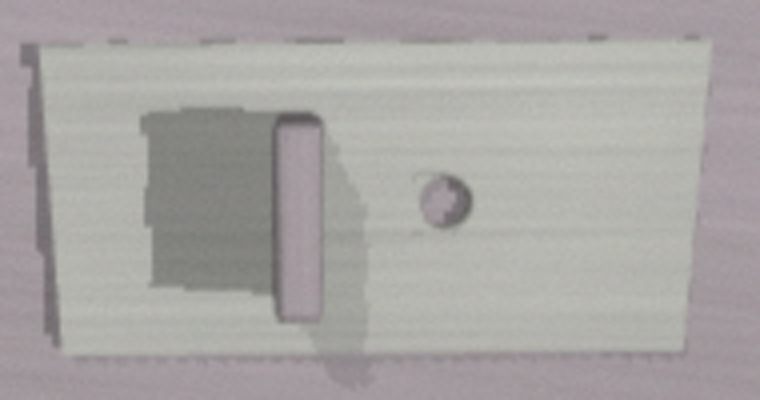

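Run:
```python
from h import *
plan([.503,-.382,.09],1.677)
```

```text
TOTAL tool shift cm [-0.51 -2.35 14.06] turn -0.0129 tool z [ 3.e-04 -1.e-04 -1.e+00]
[-0.17, -0.78, 4.69, np.float64(-0.004)]
[-0.17, -0.79, 4.69, np.float64(-0.004)]
[-0.16, -0.79, 4.69, np.float64(-0.004)]
```

Call:
{"name": "jog_arm", "arguments": {"moves": [[[-0.1,-0.6,3,-0.013,0],[-0.2,-0.6,4,0,0],[-0.2,-0.6,4,0,0],[0,-0.55,3,0,0],[0,0,0,0,0]]]}}

```text
clock: 5.3
tcp_pos: [0.5003, -0.3802, 0.0854]
eef_rot: [-2.095, -2.33, -0.002]
ft_force: [-0.7, 0.3, -0.2]
width: 0.0852
```

Run:
```python
from h import *
import pickle
w=grab_frame("wrist"); save(w,"w3.png",s=1.5)
w2=pickle.load(open("w2.pkl","rb"))
print(np.degrees(yaw()),readout.read_state()["tcp_pos"])
for X in ([.503,-.382,.046],[.499,-.337,.006]): print(proj(w,X)*1.5)
for t in ["plate_grip","plate_hole"]:
    for d in landmark_of(w,t)[:1]: print(t,np.round(d["xy"],1),round(d["p"],2), tri([(w,d["xy"]),(w2,dict(plate_grip=(250.7,145.2),plate_hole=(286,145))[t])]))
```

```text
96.09419376895171 [ 0.50177824 -0.38148046  0.0887508 ]
[376.06787035 340.36110176]
[461.34992636 310.01410582]
plate_grip [253.2 217.8] 0.93 [ 0.4978142  -0.38082613  0.04249582]
plate_hole [307.  206.9] 0.55 [ 0.49904293 -0.33717064  0.00612955]
```

View pics/w3.png

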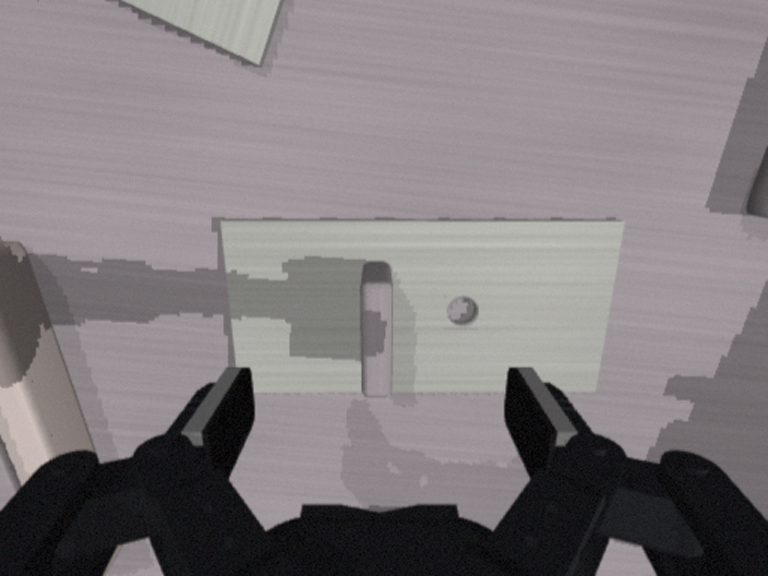

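The bar top at (376,338) and the hole at (462,310) both land on my predicted pixels, and two-view heights agree (plate top 6 mm). I'll descend and close.

Call:
{"name": "jog_arm", "arguments": {"moves": [[[-0.05,0.1,3,0,0],[0,0,2.3,0,0],[0,0,1.2,0,0],[0,0,0,0,0],[0,0,0,0,120],[0,0,0,0,200],[0,0,0,0,255],[0,0,0,0,255]]]}}

```text
clock: 6.25
tcp_pos: [0.5042, -0.3837, 0.0262]
eef_rot: [2.098, 2.336, -0.0]
ft_force: [-0.8, 0.2, -0.1]
width: 0.0284
```

Call:
{"name": "jog_arm", "arguments": {"moves": [[[0,0,0,0,255],[0,0,0,0,255],[0,0,0,0,255]]]}}

```text
clock: 6.55
tcp_pos: [0.5041, -0.3834, 0.0259]
eef_rot: [2.099, 2.337, 0.0]
ft_force: [-0.2, 1.1, 5.3]
width: 0.0131
```

Call:
{"name": "jog_arm", "arguments": {"moves": [[[0,0,-0.5,0,255],[0,0,-1.5,0,255],[0,0,-3,0,255],[0,0,-4,0,255],[0,0,-4,0,255],[0,0,-2,0,255],[0,0,0,0,255]]]}}

```text
clock: 7.25
tcp_pos: [0.5051, -0.3848, 0.18]
eef_rot: [2.095, 2.332, -0.001]
ft_force: [0.4, -0.2, -3.6]
width: 0.0132
```

Run:
```python
from h import *
import pickle
w=grab_frame("wrist"); save(w,"w4.png",s=1.5); pickle.dump(w,open("w4.pkl","wb"))
st=readout.read_state();print(np.degrees(yaw()),st["tcp_pos"],st["ft_force"],st["wrist_torque"],st["width"])
u=np.array([.1833,.9831]);n=np.array([.9831,-.1833])
q=u*.108+n*.478
plan([q[0],q[1],.17],np.radians(79.44),maxstep=4.2)
```

```text
96.14085965927751 [ 0.50440585 -0.38399784  0.17701084] [ 0.79064383  0.13214297 -3.76554069] [-0.05296555  0.04329889  0.02666869] 0.013076788305576383
TOTAL tool shift cm [40.18  2.84  0.61] turn 0.2915 tool z [ 0.0019 -0.0022 -1.    ]
[4.02, 0.28, 0.06, np.float64(0.029)]
[4.02, 0.17, 0.06, np.float64(0.029)]
[4.03, 0.05, 0.06, np.float64(0.029)]
[4.03, -0.07, 0.06, np.float64(0.029)]
[4.02, -0.18, 0.06, np.float64(0.029)]
[4.02, -0.3, 0.06, np.float64(0.029)]
[4.01, -0.42, 0.06, np.float64(0.029)]
[3.99, -0.54, 0.06, np.float64(0.029)]
[3.98, -0.65, 0.06, np.float64(0.029)]
[3.95, -0.77, 0.06, np.float64(0.029)]
```

View pics/w4.png

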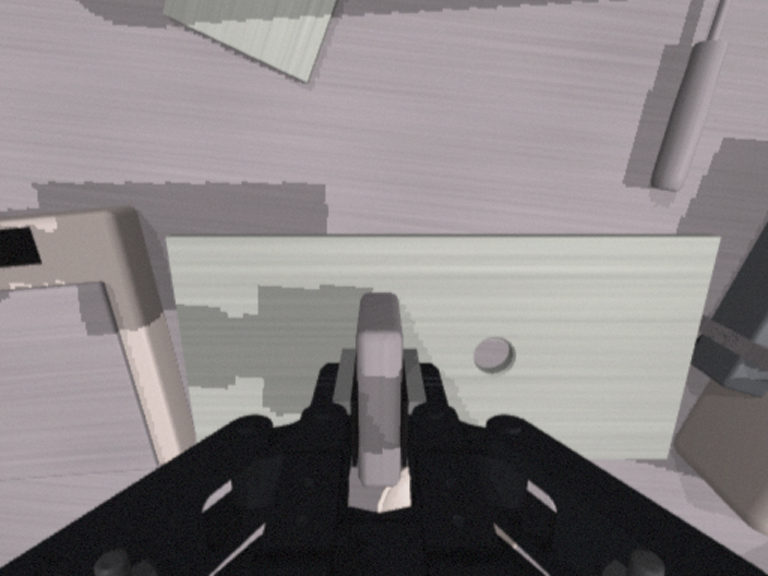

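The plate is held level and square to the jaws, with its hole at (329,236). I'll work out where the hole sits in the tool frame.

```bash
cat > tf.py <<'E'
from h import *
import fit
def held(w,st,zoff=.0259):
    Rm=R.from_rotvec(st["eef_rot"]).as_matrix();z=st["tcp_pos"][2]-zoff+.006
    fit.w=w; fit.g=cv2.GaussianBlur(cv2.cvtColor(w["image"],cv2.COLOR_RGB2GRAY).astype(float),(0,0),1.0)
    T=lambda X:(Rm.T@(X-st["tcp_pos"])*1000).round(1)
    return T,z
E
python3 - <<'E'
from tf import *
import pickle
w=pickle.load(open("w4.pkl","rb"));st=readout.read_state()
T,z=held(w,st)
save(w,"w4c.png",(290,210,370,260),8)
# hole ellipse by threshold
h=T(onz(w,(494/1.5,354/1.5),z));print("hole",h)
p,n,r=fit.hedge(120,470,157.5,157.5);print(n,r)
for c in (130,250,330,460): print("-x edge",T(onz(w,(c,np.polyval(p,c)),z)))
p,n,r=fit.hedge(395,440,306.5,306.5);print(n,r)
for c in (400,430): print("+x edge",T(onz(w,(c,np.polyval(p,c)),z)))
for x,y in ((166,236),(720,236),(672,459)): print(T(onz(w,(x/1.5,y/1.5),z)))
E
```

```text
hole [44.4  1.5 19.8]
103 0.10276697340601568
-x edge [-70.1 -46.2  20. ]
-x edge [ -3.5 -46.2  19.8]
-x edge [ 40.8 -46.3  19.7]
-x edge [112.4 -46.3  19.6]
10 0.2626446166919798
+x edge [94.8 51.7 19.8]
+x edge [114.4  51.5  19.7]
[-80.9 -46.3  20. ]
[123.3 -46.7  19.5]
[126.3  52.1  19.7]
```

View pics/w4c.png

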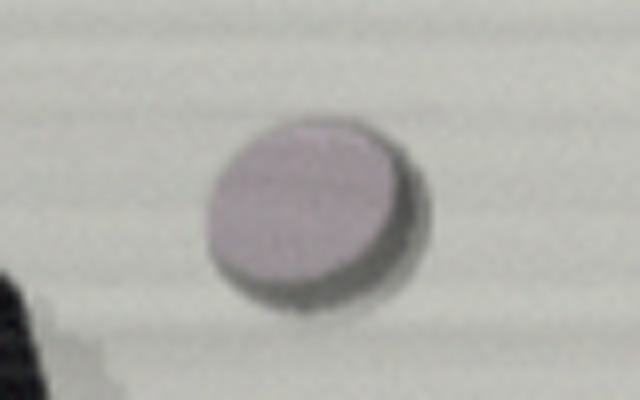

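Run:
```python
from h import *
u=np.array([.1833,.9831]);n=np.array([.9831,-.1833])
q=u*.1075+n*.4845
print(q);plan([q[0],q[1],.14],np.radians(79.44),maxstep=4.2)
```

```text
[0.4960167 0.0168744]
TOTAL tool shift cm [39.96  3.45  3.61] turn 0.2915 tool z [ 0.0019 -0.0022 -1.    ]
[4.0, 0.34, 0.36, np.float64(0.029)]
[4.0, 0.23, 0.36, np.float64(0.029)]
[4.01, 0.11, 0.36, np.float64(0.029)]
[4.01, -0.01, 0.36, np.float64(0.029)]
[4.01, -0.12, 0.36, np.float64(0.029)]
[4.0, -0.24, 0.36, np.float64(0.029)]
[3.99, -0.36, 0.36, np.float64(0.029)]
[3.98, -0.47, 0.36, np.float64(0.029)]
[3.97, -0.59, 0.36, np.float64(0.029)]
[3.95, -0.7, 0.36, np.float64(0.029)]
```

Call:
{"name": "jog_arm", "arguments": {"moves": [[[2,0.2,0,0,255],[3.5,0.3,0,0,255],[4,0.3,0,0,255],[4,0.3,0,0,255],[4,0.3,0,0,255],[4,0.4,0,0,255],[4,0.4,0,0,255],[4,0.4,0,0,255]]]}}

```text
clock: 8.1
tcp_pos: [0.4968, -0.0852, 0.173]
eef_rot: [-2.098, -2.335, 0.001]
ft_force: [0.7, 1.0, -3.4]
width: 0.0129
```

Call:
{"name": "jog_arm", "arguments": {"moves": [[[4,0.3,0,0,255],[3.5,0.3,0,0,255],[2,0.2,0,0.05,255],[1,0,0,0.08,255],[0,0,0,0.08,255],[0,0,0,0.08,255],[0,0,0,0,255],[0,0,0,0,255]]]}}

```text
clock: 8.9
tcp_pos: [0.4946, 0.0182, 0.1739]
eef_rot: [-2.411, -2.011, 0.002]
ft_force: [-0.1, -0.7, -4.1]
width: 0.013
```

Run:
```python
from h import *
import pickle
w=grab_frame("wrist"); save(w,"w5.png",s=1.5); pickle.dump(w,open("w5.pkl","wb"))
s=grab_frame("scene"); save(s,"s5.png",(180,100,400,270),3.4)
st=readout.read_state();print(np.degrees(yaw()),st["tcp_pos"],st["ft_force"],st["width"])
u=np.array([.1833,.9831]);n=np.array([.9831,-.1833]);print("n,u",st["tcp_pos"][:2]@n,st["tcp_pos"][:2]@u)
q=u*.1075+n*.4855
plan([q[0],q[1],.10],np.radians(79.44),maxstep=4.2)
```

```text
79.61460645242397 [0.49498042 0.01803512 0.1745447 ] [ 1.54752129  0.72371613 -3.46878848] 0.013335764972939512
n,u 0.48330940804877826 0.10846023912760845
TOTAL tool shift cm [-0.1   0.23  7.45] turn 0.003 tool z [-1.1e-03  3.0e-04 -1.0e+00]
[-0.05, 0.12, 3.73, np.float64(0.002)]
[-0.05, 0.12, 3.73, np.float64(0.002)]
```

View pics/w5.png

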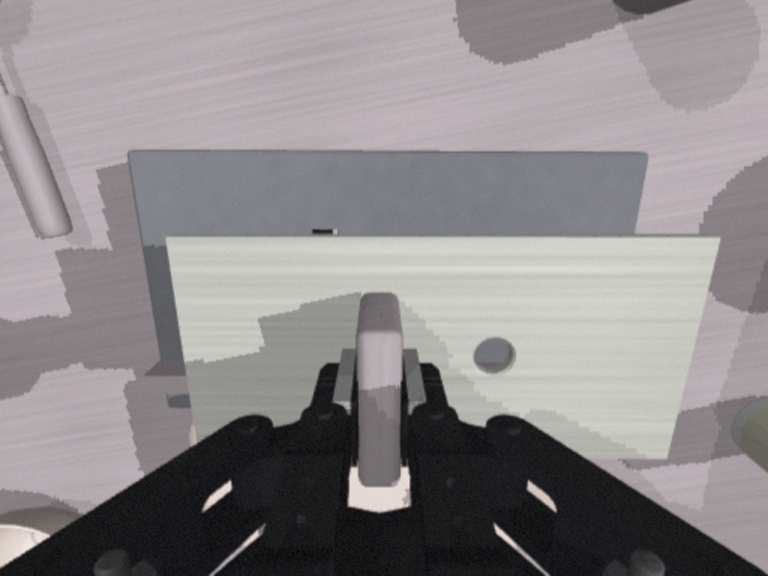

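View pics/s5.png

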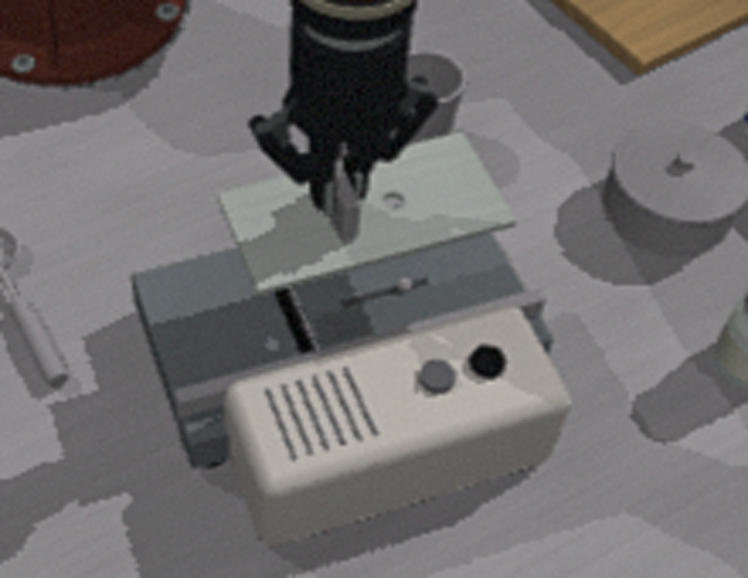

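The plate is level over the deck and the way is clear. I'll lower it with a gap of about 5 mm to the fence.

Call:
{"name": "jog_arm", "arguments": {"moves": [[[0,0,2,0,255],[-0.1,0.1,3,0.003,255],[0,0,2,0,255],[0,0,0.6,0,255],[0,0,0,0,255],[0,0,0,0,255]]]}}

```text
clock: 9.6
tcp_pos: [0.4968, 0.0168, 0.1004]
eef_rot: [2.417, 2.006, 0.001]
ft_force: [-0.2, 0.3, -4.7]
width: 0.0129
```

```bash
cat > nu.py <<'E'
from h import *
u=np.array([.1833,.9831]);n=np.array([.9831,-.1833])
def s():
    st=readout.read_state();f=np.array(st["ft_force"]);print("n %.4f u %.4f z %.4f yaw %.2f"%(st["tcp_pos"][:2]@n,st["tcp_pos"][:2]@u,st["tcp_pos"][2],np.degrees(yaw())),"Fn %.1f Fu %.1f Fz %.1f"%(f[:2]@n,f[:2]@u,f[2]),np.round(st["wrist_torque"],2),st["width"],st["clock"])
E
python3 - <<'E'
from nu import *
w=grab_frame("wrist"); save(w,"w6.png",s=1.5)
s()
E
```

```text
n 0.4855 u 0.1075 z 0.1007 yaw 79.37 Fn 0.3 Fu 0.2 Fz -3.4 [-0.06 -0.03  0.03] 0.013116082753221783 9.65
```

View pics/w6.png

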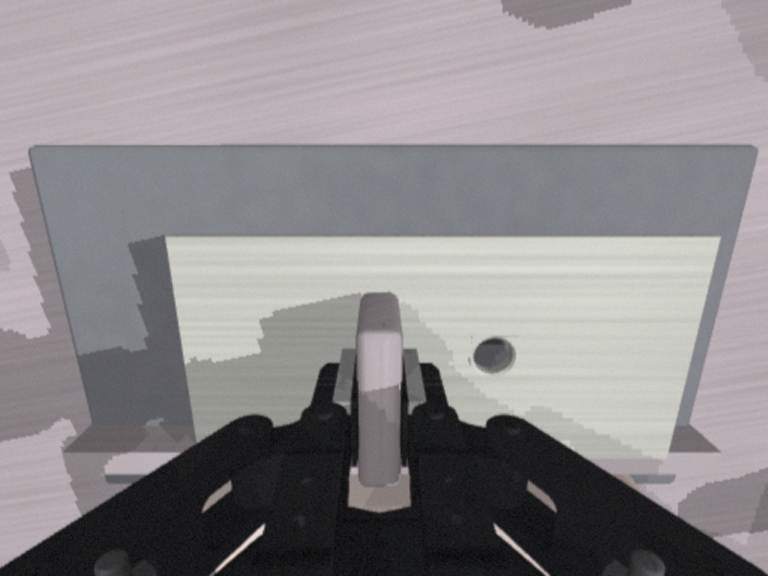

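Run:
```python
from nu import *
w=grab_frame("wrist"); save(w,"w6c.png",(390,260,500,330),7)
for nm,c,z in (("plate corner",(667,459),.081),("plate -x",(440,236),.081),("fence top L",(150,452),.07),("hole",(494,355),.081),("deck front",(400,146),.05),("corner R",(757,148),.05),("cornerL",(32,148),.05)):
    X=onz(w,(c[0]/1.5,c[1]/1.5),z);print(nm,X[:2]@n,X[:2]@u)
```

```text
plate corner 0.5353247697095516 0.2304944430307466
plate -x 0.4381470252771179 0.12864512395302471
fence top L 0.5405865569012844 0.0015446930963781266
hole 0.4858069037164741 0.15204813476754123
deck front 0.40710061629692634 0.11513134567033971
corner R 0.4079187646532876 0.26089926598631613
cornerL 0.4078356841632931 -0.03527450892962385
```

View pics/w6c.png

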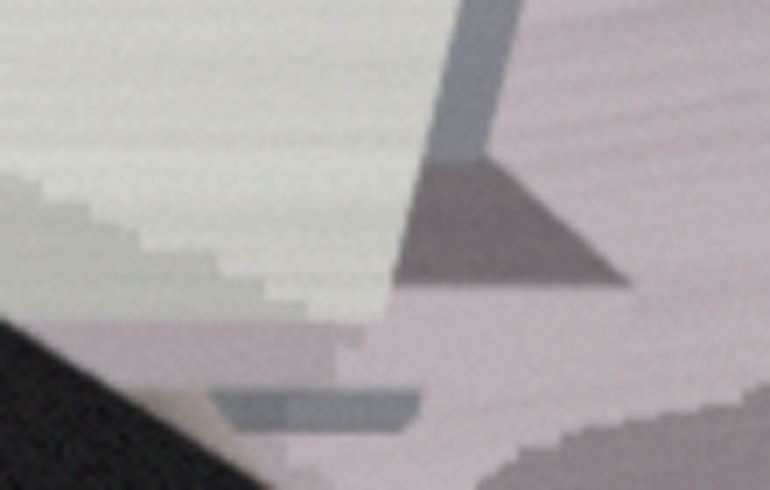

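The gap is about 4 to 5 mm. I'll lower in small steps until the plate touches the pin.

Call:
{"name": "jog_arm", "arguments": {"moves": [[[0,0,0.4,0,255],[0,0,0.4,0,255],[0,0,0.3,0,255],[0,0,0.1,0,255],[0,0,0.1,0,255],[0,0,0,0,255],[0,0,0,0,255]]]}}

```text
clock: 10.4
tcp_pos: [0.4962, 0.0169, 0.0864]
eef_rot: [2.418, 2.006, 0.0]
ft_force: [0.0, -0.4, -3.6]
width: 0.0132
```

Run:
```python
from nu import *
s()
```

```text
n 0.4847 u 0.1076 z 0.0864 yaw 79.35 Fn 0.1 Fu -0.4 Fz -3.6 [-0.04  0.01  0.  ] 0.013168069703436003 10.4
```

Call:
{"name": "jog_arm", "arguments": {"moves": [[[0,0,0.1,0,255],[0,0,0.1,0,255],[0,0,0,0,255],[0,0,0,0,255]]]}}

```text
clock: 10.8
tcp_pos: [0.4961, 0.0169, 0.0843]
eef_rot: [-2.418, -2.006, -0.0]
ft_force: [-0.6, -0.6, -4.2]
width: 0.0132
```

Call:
{"name": "jog_arm", "arguments": {"moves": [[[0,0,0.1,0,255],[0,0,0,0,255],[0,0,0,0,255]]]}}

```text
clock: 11.1
tcp_pos: [0.4964, 0.0168, 0.0837]
eef_rot: [2.418, 2.006, 0.001]
ft_force: [-0.8, -1.4, 0.5]
width: 0.0134
```

Call:
{"name": "jog_arm", "arguments": {"moves": [[[0,0,0.1,0,255],[0,0,0,0,255],[0,0,0,0,255]]]}}

```text
clock: 11.4
tcp_pos: [0.4965, 0.0167, 0.0832]
eef_rot: [2.417, 2.005, 0.001]
ft_force: [-4.2, -2.8, 7.3]
width: 0.0129
```

Contact with the pin came at TCP z ≈ 0.0838, as expected. I'll ease up a little and slide gently towards the fence.

Call:
{"name": "jog_arm", "arguments": {"moves": [[[0,0,-0.15,0,255],[0,0.1,0,0,255],[0,0.1,0,0,255],[0,0,0,0,255],[0,0,0,0,255]]]}}

```text
clock: 11.9
tcp_pos: [0.498, 0.0167, 0.0836]
eef_rot: [-2.417, -2.006, -0.0]
ft_force: [-1.5, 1.0, -1.3]
width: 0.013
```

Run:
```python
from nu import *
s()
```

```text
n 0.4865 u 0.1077 z 0.0836 yaw 79.36 Fn -1.7 Fu 0.7 Fz -1.3 [0.29 0.31 0.1 ] 0.013039550829973075 11.9
```

Call:
{"name": "jog_arm", "arguments": {"moves": [[[0,0.1,0,0,255],[0,0,0,0,255],[0,0,0,0,255]]]}}

```text
clock: 12.2
tcp_pos: [0.4992, 0.0164, 0.0837]
eef_rot: [-2.418, -2.006, -0.0]
ft_force: [-0.9, 0.9, -1.6]
width: 0.0134
```

Call:
{"name": "jog_arm", "arguments": {"moves": [[[0,0.1,0,0,255],[0,0,0,0,255],[0,0,0,0,255]]]}}

```text
clock: 12.5
tcp_pos: [0.5002, 0.0161, 0.0838]
eef_rot: [2.418, 2.006, 0.0]
ft_force: [0.5, -0.0, -2.2]
width: 0.0129
```

Run:
```python
from nu import *
s()
```

```text
n 0.4888 u 0.1076 z 0.0838 yaw 79.35 Fn 0.5 Fu 0.1 Fz -2.2 [0.11 0.1  0.02] 0.012880185637623064 12.5
```

Call:
{"name": "jog_arm", "arguments": {"moves": [[[0,0.05,0,0,255],[0,0,0,0,255],[0,0,0,0,255]]]}}

```text
clock: 12.8
tcp_pos: [0.5006, 0.0161, 0.0838]
eef_rot: [-2.418, -2.006, -0.0]
ft_force: [-1.0, 0.2, -2.4]
width: 0.0125
```

Call:
{"name": "jog_arm", "arguments": {"moves": [[[0,0.05,0,0,255],[0,0,0,0,255],[0,0,0,0,255]]]}}

```text
clock: 13.1
tcp_pos: [0.5011, 0.016, 0.0838]
eef_rot: [2.418, 2.006, 0.0]
ft_force: [-0.2, 0.3, -1.3]
width: 0.013
```

Call:
{"name": "jog_arm", "arguments": {"moves": [[[0,0.05,0,0,255],[0,0,0,0,255],[0,0,0,0,255]]]}}

```text
clock: 13.4
tcp_pos: [0.5016, 0.0159, 0.0838]
eef_rot: [-2.418, -2.006, -0.0]
ft_force: [-0.1, 0.4, -1.6]
width: 0.0129
```

Call:
{"name": "jog_arm", "arguments": {"moves": [[[0,0.05,0,0,255],[0,0,0,0,255],[0,0,0,0,255]]]}}

```text
clock: 13.7
tcp_pos: [0.502, 0.0158, 0.0838]
eef_rot: [-2.418, -2.006, -0.0]
ft_force: [-1.1, -0.7, -1.6]
width: 0.0137
```

Call:
{"name": "jog_arm", "arguments": {"moves": [[[0,0.05,0,0,255],[0,0,0,0,255],[0,0,0,0,255]]]}}

```text
clock: 14.0
tcp_pos: [0.502, 0.0158, 0.0838]
eef_rot: [-2.417, -2.005, 0.001]
ft_force: [-4.2, -0.5, -0.2]
width: 0.0132
```

Run:
```python
from nu import *
s()
w=grab_frame("wrist"); save(w,"w7.png",s=1.5); save(w,"w7c.png",(390,240,500,330),7)
```

```text
n 0.4907 u 0.1076 z 0.0838 yaw 79.36 Fn -4.0 Fu -1.3 Fz -0.2 [0.2  0.99 0.01] 0.013175476387380078 14.0
```

View pics/w7c.png

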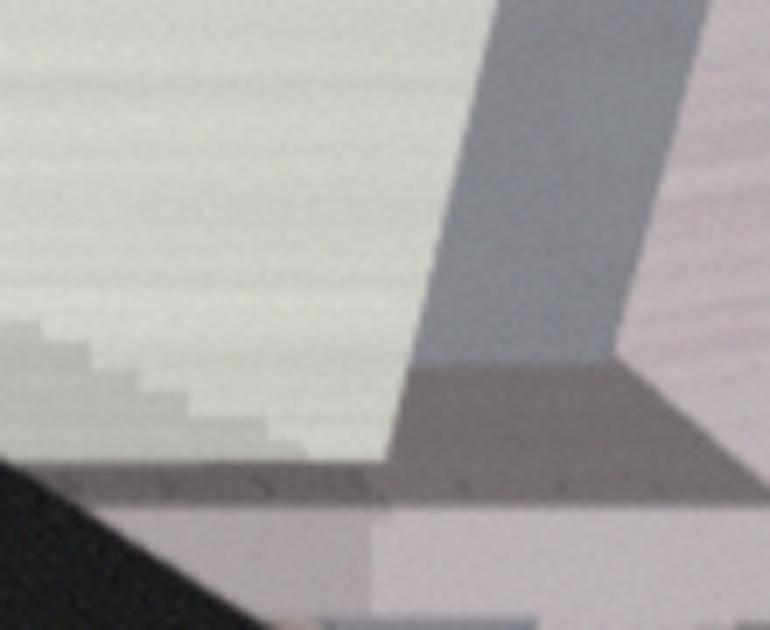

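The fence was touched at 4 N (n = 0.4907). In the crop the plate edge meets the fence face, parallel to it. I'll relax slightly, then open the jaws gradually so the -y end comes down.

Call:
{"name": "jog_arm", "arguments": {"moves": [[[0,-0.03,0,0,255],[0,0,0,0,230],[0,0,0,0,217],[0,0,0,0,214],[0,0,0,0,212]]]}}

```text
clock: 14.55
tcp_pos: [0.5026, 0.0156, 0.0839]
eef_rot: [2.418, 2.005, 0.001]
ft_force: [-2.2, -0.3, -2.0]
width: 0.0145
```

Run:
```python
from nu import *
s()
```

```text
n 0.4913 u 0.1075 z 0.0839 yaw 79.35 Fn -2.1 Fu -0.7 Fz -2.0 [0.04 0.36 0.01] 0.014471080093225364 14.55
```

Call:
{"name": "jog_arm", "arguments": {"moves": [[[0,0,0,0,210],[0,0,0,0,208],[0,0,0,0,206],[0,0,0,0,204],[0,0,0,0,202],[0,0,0,0,200],[0,0,0,0,200]]]}}

```text
clock: 15.25
tcp_pos: [0.5023, 0.0158, 0.0838]
eef_rot: [2.418, 2.006, 0.0]
ft_force: [0.0, 0.1, -0.8]
width: 0.0185
```

Run:
```python
from nu import *
s()
w=grab_frame("wrist"); save(w,"w8.png",s=1.5)
p=grab_frame("scene"); save(p,"s8.png",(200,110,390,260),4)
```

```text
n 0.4909 u 0.1076 z 0.0838 yaw 79.35 Fn -0.0 Fu 0.1 Fz -0.8 [-0.01 -0.03  0.01] 0.018517467945689474 15.25
```

View pics/w8.png

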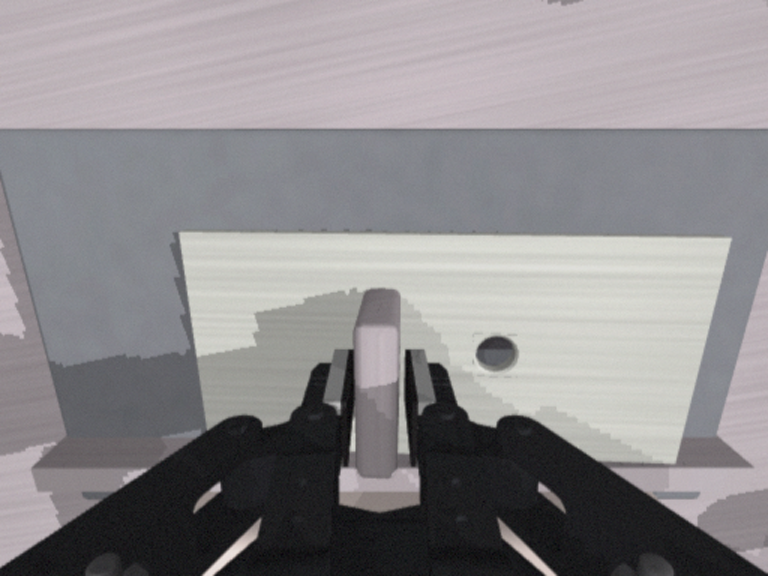

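View pics/s8.png

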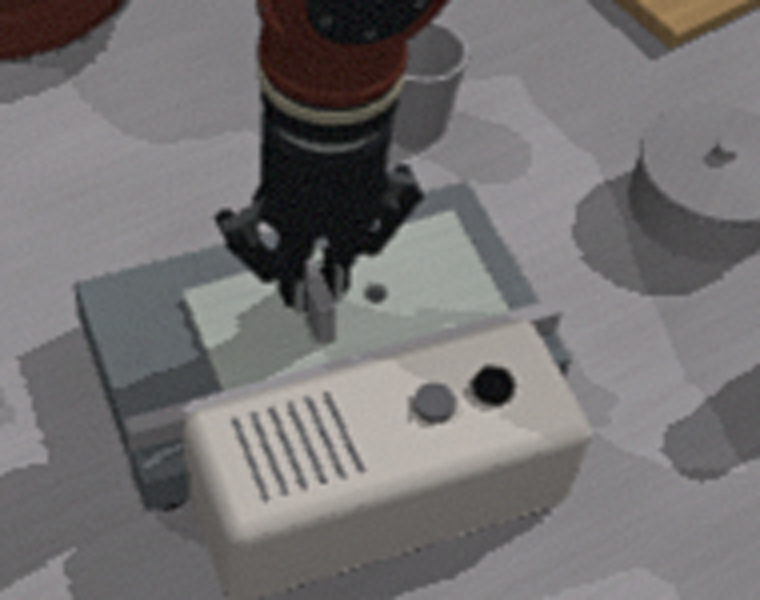

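The plate is now propped: it tilts with its -y end down, and the bar stands loose in the jaws (18.5 mm). I'll lower the fingers 4 mm, then push lightly along the fence.

Call:
{"name": "jog_arm", "arguments": {"moves": [[[0,0,0.2,0,197],[0,0,0.2,0,196],[0.1,0,0,0,196],[0.1,0,0,0,196],[0.1,0,0,0,196],[0.1,0,0,0,196],[0.1,0,0,0,196],[0,0,0,0,196]]]}}

```text
clock: 16.15
tcp_pos: [0.5032, 0.0208, 0.0798]
eef_rot: [-2.418, -2.006, -0.0]
ft_force: [-0.9, -1.3, -0.1]
width: 0.0193
```

Run:
```python
from nu import *
s()
w=grab_frame("wrist"); save(w,"w9.png",s=1.5)
```

```text
n 0.4908 u 0.1127 z 0.0798 yaw 79.36 Fn -0.7 Fu -1.4 Fz -0.1 [-0.15  0.06  0.01] 0.019309252359970556 16.15
```

View pics/w9.png

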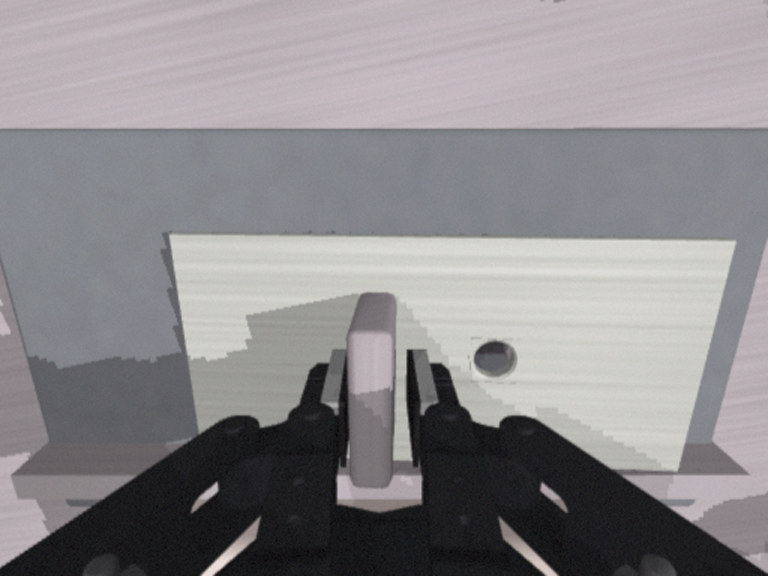

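The left pad bears on the bar at about 1.4 N, and the plate's right end has moved with it. I'll carry on.

Call:
{"name": "jog_arm", "arguments": {"moves": [[[0.1,0,0,0,196],[0.1,0,0,0,196],[0.1,0,0,0,196],[0.1,0,0,0,196],[0.1,0,0,0,196],[0.1,0,0,0,196],[0,0,0,0,196]]]}}

```text
clock: 16.9
tcp_pos: [0.5043, 0.0268, 0.0798]
eef_rot: [-2.418, -2.006, -0.0]
ft_force: [-0.8, -0.8, 0.2]
width: 0.0195
```

Run:
```python
from nu import *
s()
w=grab_frame("wrist"); save(w,"w10.png",s=1.5)
```

```text
n 0.4909 u 0.1188 z 0.0798 yaw 79.37 Fn -0.7 Fu -1.0 Fz 0.2 [-0.18  0.09 -0.  ] 0.01951046892341356 16.9
```

View pics/w10.png

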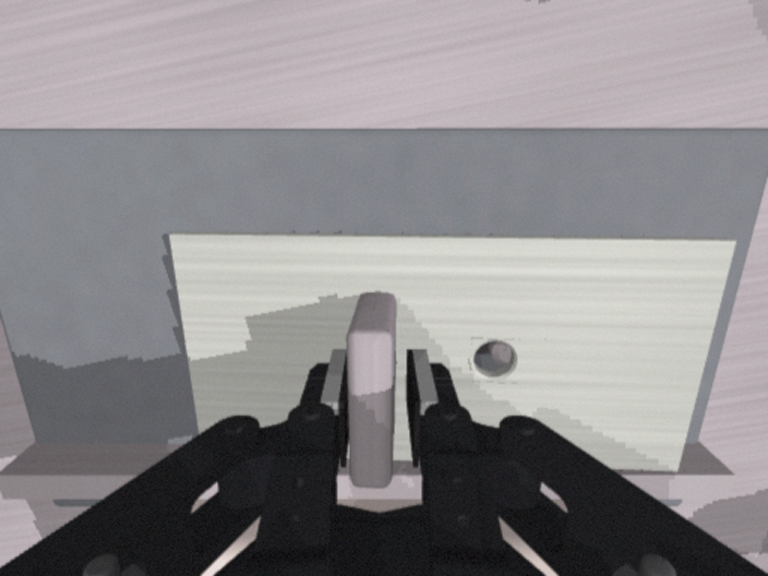

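The bright pin now shows in the right part of the hole at (505,353), with about 7 mm still to go.

Call:
{"name": "jog_arm", "arguments": {"moves": [[[0.1,0,0,0,196],[0.1,0,0,0,196],[0.1,0,0,0,196],[0.1,0,0,0,196],[0.05,0,0,0,196],[0,0,0,0,196]]]}}

```text
clock: 17.55
tcp_pos: [0.5052, 0.0312, 0.0799]
eef_rot: [-2.418, -2.006, -0.0]
ft_force: [-0.4, 0.0, 0.5]
width: 0.0198
```

Run:
```python
from nu import *
s()
w=grab_frame("wrist"); save(w,"w11.png",(100,140,510,350),1.9)
```

```text
n 0.4909 u 0.1233 z 0.0799 yaw 79.37 Fn -0.4 Fu -0.0 Fz 0.5 [ 0.   -0.03 -0.01] 0.019840279214140485 17.55
```

View pics/w11.png

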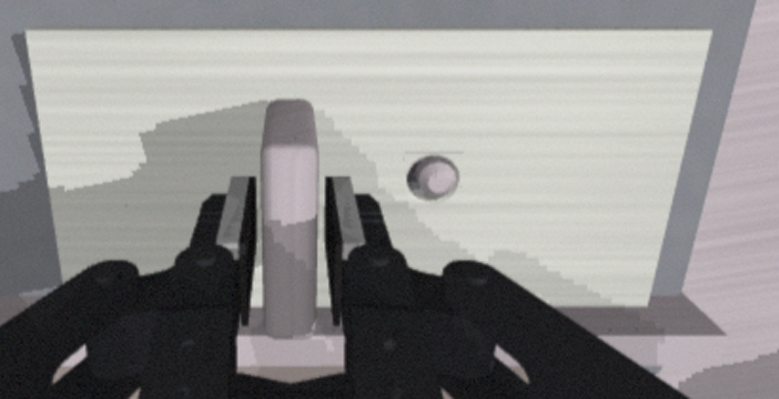

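The plate dropped: it sits level, the bar stands upright and clear of both pads, the pin is in the hole, and the force is zero. I'll open and withdraw straight up.

Call:
{"name": "jog_arm", "arguments": {"moves": [[[0,0,0,0,185],[0,0,0,0,150],[0,0,0,0,120],[0,0,0,0,100],[0,0,-1,0,100],[0,0,-3,0,100],[0,0,-4,0,60],[0,0,-4,0,0]]]}}

```text
clock: 18.4
tcp_pos: [0.5047, 0.0311, 0.2017]
eef_rot: [-2.418, -2.006, 0.0]
ft_force: [1.0, 0.0, -0.3]
width: 0.0779
```

Call:
{"name": "jog_arm", "arguments": {"moves": [[[0,0,-3,0,0],[0,0,-2,0,0],[0,0,0,0,0]]]}}

```text
clock: 18.7
tcp_pos: [0.5064, 0.0307, 0.2538]
eef_rot: [2.415, 2.003, 0.006]
ft_force: [0.1, 0.8, -0.1]
width: 0.0855
```

Run:
```python
from nu import *
s()
w=grab_frame("wrist"); save(w,"w12.png",s=1.5); save(w,"w12c.png",(120,90,400,240),2.8)
p=grab_frame("scene"); save(p,"s12.png",(200,110,390,260),4)
t=grab_frame("top"); save(t,"t12.png",s=1.5)
```

```text
n 0.4923 u 0.1230 z 0.2538 yaw 79.35 Fn -0.0 Fu 0.8 Fz -0.1 [-0.01 -0.03 -0.  ] 0.08547186163014943 18.7
```

View pics/w12c.png

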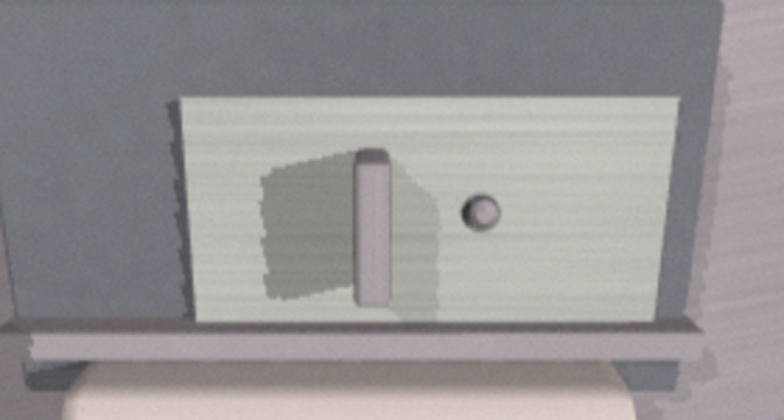

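View pics/s12.png

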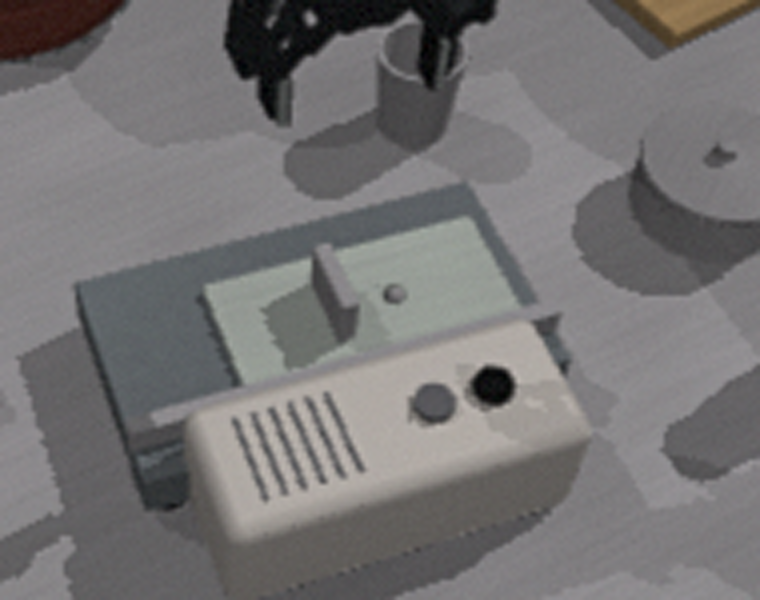

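View pics/t12.png

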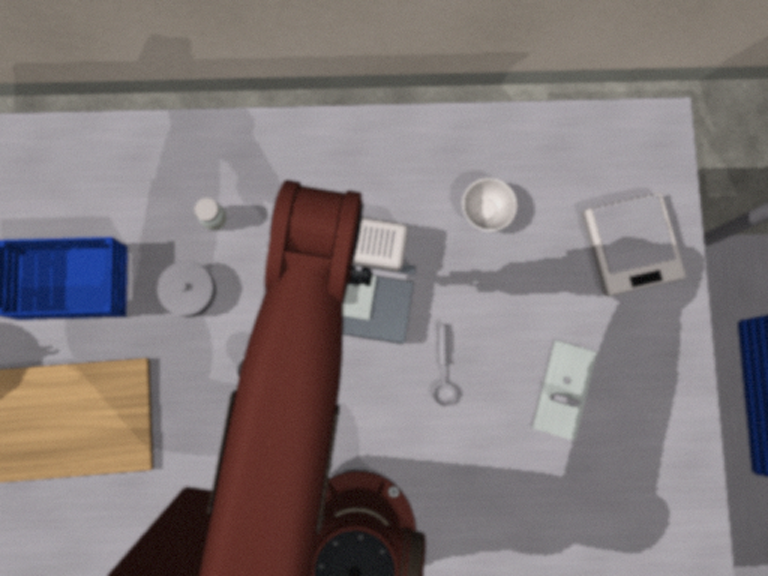

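The pin's head stands in the hole at about (292,166) at 1x. The plate's long edge lies on the fence, the gripper is clear, and the bystanders I can see are where they were (the arm hides the cup in the top view, but it shows in the scene picture). I'll run one numeric flatness check, then hand in.

Run:
```python
from nu import *
w=grab_frame("wrist")
for c in ((180,97),(680,97),(655,321),(196,321),(482,212)):
    X=onz(w,(120+c[0]/2.8,90+c[1]/2.8),.056);print((X[:2]@n).round(4),(X[:2]@u).round(4))
s(); print(ctrl.sign_off())
```

```text
0.4403 0.0461
0.4404 0.2445
0.535 0.2446
0.535 0.0462
0.4869 0.1679
n 0.4904 u 0.1230 z 0.2487 yaw 79.36 Fn -0.3 Fu 0.3 Fz -0.7 [ 0.01 -0.02 -0.02] 0.08537151845804897 18.9
the job is handed in; nothing more can be done
None
```

The slicer is closed: the cover plate lies flat on the deck with its hole over the pin. The job was handed in at 18.9 s, with the gripper clear of everything; it reported no verdict.

- **Which plate:** I took the plate farthest to the robot's left, with its bar at y ≈ -0.38 m; the look-alike's bar is at y ≈ -0.45 m.
- **How it went:** I lowered the plate level onto the pin about 17 mm short of the hole. Then I eased it against the fence at about 4 N and loosened the jaws so its -y end settled on the deck. A push of about 1–1.5 N slid it along until it dropped.
- **Largest force:** the highest reading at the end of a move came when the plate first touched the pin, about 11 N above the plate's hanging weight.

**Last checks:**
- **Level:** if the plate lies flat on the deck, its four corners measure as a rectangle of 198 × 95 mm, against the real 200 × 96 mm. That fits a level plate with no tilt.
- **Pin and bar:** the pin's head shows inside the hole, and the bar stands free.
- **Bystanders:** the tin, bowl, jar, cup and ladle look unmoved. The arm hid the cup in the last top view, but the scene view showed it.

One small disagreement: that same measurement puts the plate's fence-side edge about 4 mm short of the fence line fitted earlier (0.535 against 0.5395 m). The pin measured from the same view is off by a similar amount (0.487 against 0.4915 m), so it is probably a calibration or pixel-picking offset. In the picture the edge lies against the fence.

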